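# Draw a stiffener blank from under the press bar and shingle it on the rack

### The arm

A 6-joint arm with a two-finger parallel gripper is mounted at the origin on the work surface. World frame = base frame: x ahead of the robot, y to its left, z up, the work surface at z = 0. Lengths are in m, angles in rad, forces in N, time in s.
With the tool pointing down it reaches from about 0.375 to 0.9 m from the base axis. Payload 3.1 kg.
Tool frame: the origin (TCP) lies at the very end of the fingers, on their centre line; the grasp point (between the pads) lies 19 mm behind it (manip.pinch_z is the distance from the TCP to the grasp point, in m); z points along the fingers, y is the line along which they close (so a half turn about z gives the same grasp; the last joint's range is limited). The gripper opens to 85 mm and grips with 20 to 120 N. Pads are 22 mm wide; open, the fingers measure 114 mm over their backs; the gripper's body (76 mm by 85 mm) begins 54 mm behind the grasp point. The pads swing forward as they close: fully open they stand 13 mm farther back than shut.
Start: joints at [-1.331, 0.527, 1.433, -0, 1.181, -0.178], TCP at [0.254, -0.571, 0.231] pointing down, gripper open.
Joint ranges: [-3.08, 3.08], [-0.75, 2.2], [0.22, 2.44], [-1.43, 4.57], [0, 2.65], [-2.85, 2.85]. Speed limits (rad/s): [2.79, 2.79, 3.14, 3.14, 3.14, 3.14].

### API

Orientations are given as a unit quaternion [x, y, z, w].
In Python, from station import manip gives the robot as it stands.
- The arm moves only by the tool servo_tool, never from a script. Its argument "commands" is one flat list of numbers, 7 for each row, row after row: the shift along the tool's x, y, z each as a share of 500 mm, from -1 to 1, then the turn, a rotation vector about the tool's x, y, z each as a share of 360 degrees, from -1 to 1, then the opening, from -1 (shut) to 1 (fully open). In form: [dx, dy, dz, rx, ry, rz, claw, dx, dy, dz, rx, ry, rz, claw, ...]. A call has 1 to 12 rows; each row shifts and turns the commanded pose from where the row before left it, along the tool's axes as they then stand; what a row does not reach is not made up. A row lasts 1/12 s, in which the tool goes at most 41.7 mm and 7.16 degrees, less where a joint would pass 70% of its speed; a pose out of reach is approached as far as the arm can. A call with a number of a shift or a turn outside -1 to 1 is refused whole. A call with a gripper value outside its range is refused whole. The fingers move at their own pace and stop on an object; "force" is the grip in N (left out, the last holds). Time passes only in rows, so rows that do not move let the fingers close. It gives the time, the measured TCP pose, the force, the opening and the grip force at its end, in the units of the state.
- manip.sense(): the state, without advancing time (a new reading comes with each control period).
- manip.snapshot(name): name is "scene" or "top"; returns a dict with "img" (384x512x3 uint8, red, green, blue), "mtx" (3x3 intrinsics, pixels), "world_to_cam" (4x4, takes a point from world to camera coordinates). Camera axes: x right, y up, looking along -z (the intrinsics and any distortion apply to the point x, -y, -z); pixel columns grow to the right and rows downward; lengths in m; the calibration is good to about 2 mm. A picture is of the moment at which its call begins. There is no depth.
- manip.sign_off(): hands the job in; it is judged then, once.
Trained networks look in a picture, given as the dict that the camera call returned (one of the last four; its "shot" number tells which), for a name from the list of things; names that differ only in an ending like _2 or _b are one class to them, and where a whole thing is asked for, a point or a joint stands for the part that bears it (a point fixed in the world has none). Each returns a list of dicts, best first, with "conf" (0 to 1); they miss things now and then, are a little off and sometimes report something else, mostly with a low value. They report only what shows in the picture. A call takes as long as a camera call. They do not tell look-alikes from the thing itself.
- manip.look_for(picture, query): "box" ([left, top, width, height] in pixels, round what is visible of it).
- manip.silhouettes(picture, query): "pixels" (384x512 bool, what is visible of it) and "box" ([left, top, width, height] in pixels, round what is visible of it).
The state is a dict: "t": time; "q": joint angles; "qd": joint speeds; "tau": joint torques, N m; "tcp_pos": TCP position; "tool_rot": TCP orientation; "force": force on the tool from outside, world axes, zero at the start; "ft_torque": the same for the moment, N m; "finger_gap": opening from 0.0 (shut) to 1.0 (fully open); "gripper_force": force on a finger pad.
Only numpy, scipy, OpenCV 4.12 (cv2) and the standard library are available. Lean on these libraries where they do the work, as an engineer would, in place of code of your own. Each camera call takes 0.05 s, during which the arm holds its last target. There are 200 camera calls.

### The job

Draw the round-nosed black blank out from under the wooden press bar, leaving the bar and the square-ended blank lying where they are. Then lay it on the sloping rack squarely on top of the blank already there, round nose down the slope, its tip at the dark line across the board, so that it overlaps the lower blank like a shingle; leave the lower blank and the other things on the bench in place.

Things in the scene. Friction and masses are not known exactly. Their poses are not given: they have to be found in the camera images.
- round_blank_center (a point): Centre (half-way up) of the black plastic blank to draw out: flat plate 170 long (x) x 44 wide (y) x 8 thick, 60 g. Half-round nose (radius 22) at its -x end, square end at +x, straight sides. On the stand, left or right of the square blank; its rear 85 mm is under the bar, its nose end sticks out in front, the last 70 mm free in the air beyond the stand, underside 15 mm over the bench.
- round_blank_nose (a point): Tip of that blank's round nose, half-way up its thickness, 85 mm from its centre towards -x.
- square_blank_center (a point): Centre (half-way up) of the other black blank under the bar, 170 x 44 x 8, both ends square; same axes. It stays. The two lie parallel, about 90 mm apart centre to centre.
- bar_left (a point): Point in the hardwood press bar, half-way up, 130 mm from its middle towards +y. The bar is 280 long (y) x 90 deep (x) x 40 high, about 0.75 kg, lying loose across the two blanks and the stand's two rails; its top is 63 mm above the bench.
- bar_right (a point): The like point 130 mm from the bar's middle towards its -y end.
- stand: Fixed plywood base 120 deep (x) x 290 wide (y) x 15 thick, a rail 20 wide x 8 high (as the blanks are thick) along each side under the bar's ends. A fixed stop 10 x 20, top 50 mm over the bench, at the front of each rail (y = +-130) keeps the bar from following by more than 5 mm to the front. Origin: centre of its underside; x points from front (blanks stick out here, space free) to back.
- slope: Fixed plywood board of the rack, 260 long x 200 wide, rising at 14 degrees away from the robot. Origin at the middle of the lower edge of its upper face, at the lip, 30 mm above the bench; x up the slope along the board, y across, z square out of its face. A lip 14 high closes the lower edge. A thin dark line runs across the board at x = 60 mm.
- laid_blank_center (a point): Centre (half-way up) of the blank already on the rack: loose, the same shape as the round-nosed one (170 x 44 x 8), flat on the board, nose against the lip, its length along the slope; x axis up the slope, nose at -x. It covers x = 0 to 170 mm of the board, and its sideways place differs from run to run.
- hammer: Bystander: hammer lying on the bench to the right of the work; leave alone. Origin on its underside.
- jar: Bystander: glass jar 68 in diameter, 90 high, standing beyond the middle of the work. Origin at the centre of its underside.
- mug: Bystander: white mug 76 in diameter, 90 high, standing to the left of the work. Origin at the centre of its underside.
There are look-alikes about, which are no part of the job. Leave any red or white look-alike of the part that bears laid_blank_center alone.

How it is judged:
On the way, in this order (a step that is already met when the one before it is completed fails the run):
1. the round-nosed blank is drawn clear of the press bar (horizontal distance between round_blank_center and stand above 0.14 m), for 0.1 s.
2. the round-nosed blank lies on the lower blank with its nose tip at the line (x of round_blank_nose in the frame of slope between 0.05 and 0.07 m and z of round_blank_center in the frame of slope between 0.006 and 0.017 m and y of round_blank_center in the frame of laid_blank_center between -0.012 and 0.012 m and angle between the x axis of round_blank_center and the x axis of slope, either way round below 0.15 rad), for 0.3 s.
At the end, for the whole second after the job is handed in: The round-nosed blank rests flat on the lower blank, nose down the slope: tip within 10 mm of the line, sideways within 12 mm of the lower blank, turned under 0.15 rad, at rest. The bar's ends, square blank and lower blank are within 12 mm of their starts (bar never over 15 mm) (all of step 2 and distance of each of bar_left, bar_right, laid_blank_center, square_blank_center from where it was at the start of the episode below 0.012 m and linear speed of each of round_blank, press_bar below 0.02 m/s); the robot touches nothing.
It fails at once if the press bar is shifted or lifted by more than 15 mm at either end (distance of any of bar_left, bar_right from where it was at the start of the episode above 0.015 m).
It fails at once if a bystander is moved by more than 30 mm (distance of any of hammer, jar, mug from where it was at the start of the episode above 0.03 m).
It also fails if it takes over 45 s, if anything falls off the work surface, if the arm or the gripper's body presses on something with over 40 N, if the wrist force passes 120 N, or if a joint passes its speed limit or range.

## Working session

There is one attempt and no reset: what is moved stays moved. The work goes in short steps, Python scripts to look and compute and a tool call to move; the robot and the scene stay as the last step left them, time stands still between calls to the robot, and variables do not carry over. Pictures are saved under pics/ and viewed, at most 10 in all, crops included, and the job is handed in when it is done.

Besides the shell and the picture viewer there is one more tool, called after "Call:" as name(argument=value, ...), one argument or row to a line, values as JSON. servo_tool: Moves the arm, as the interface text tells. Its arguments: {"type":"object","properties":{"commands":{"type":"array"},"force":{"type":"number"}},"required":["commands"]}

```bash
mkdir -p pics; ls; cat > h.py <<'E'
import numpy as np,cv2
from station import manip
def ray(s,px):
    K=np.array(s["mtx"]);W=np.array(s["world_to_cam"]);R=W[:3,:3];t=W[:3,3]
    p=np.linalg.solve(K,[px[0],px[1],1.]);d=R.T@np.array([p[0],-p[1],-p[2]]);return -R.T@t,d
def onz(s,px,z):
    c,d=ray(s,px);return c+d*(z-c[2])/d[2]
def proj(s,P):
    W=np.array(s["world_to_cam"]);p=W[:3,:3]@np.array(P)+W[:3,3];q=np.array(s["mtx"])@[p[0],-p[1],-p[2]];return q[:2]/q[2]
def save(s,n,crop=None,f=1):
    im=s["img"]
    if crop: x,y,w,h=crop;im=im[y:y+h,x:x+w]
    cv2.imwrite(n,cv2.resize(im[:,:,::-1],None,fx=f,fy=f,interpolation=cv2.INTER_CUBIC))
E
python3 - <<'E'
from h import *
a=manip.snapshot("scene");b=manip.snapshot("top")
save(a,"pics/a.png",None,1.5);save(b,"pics/b.png",None,1.5)
for n,s in(("scene",a),("top",b)):
  print(n,np.round(s["mtx"],1).tolist(),np.round(s["world_to_cam"],3).tolist(),[k for k in s if k!="img"])
  for q in["round_blank_center","square_blank_center","bar_left","laid_blank_center","slope","stand","hammer","jar","mug"]:
    print(q,[(round(r["conf"],2),np.round(r["box"]).tolist()) for r in manip.look_for(s,q)[:4]])
print(manip.sense())
E
```

```text
pics
scene [[416.3, 0.0, 251.7], [0.0, 416.3, 190.0], [0.0, 0.0, 1.0]] [[-0.714, 0.7, 0.015, 0.404], [-0.565, -0.59, 0.576, 0.277], [0.412, 0.403, 0.817, -1.917], [0.0, 0.0, 0.0, 1.0]] ['mtx', 'world_to_cam', 'shot']
round_blank_center [(0.74, [293.0, 217.0, 17.0, 18.0])]
square_blank_center [(0.7, [313.0, 234.0, 17.0, 18.0])]
bar_left [(0.61, [262.0, 214.0, 67.0, 67.0])]
laid_blank_center [(0.8, [261.0, 142.0, 22.0, 32.0]), (0.71, [236.0, 184.0, 10.0, 31.0]), (0.59, [234.0, 118.0, 19.0, 23.0]), (0.58, [188.0, 147.0, 39.0, 20.0])]
slope [(0.92, [160.0, 137.0, 81.0, 51.0])]
stand [(0.79, [255.0, 217.0, 80.0, 73.0])]
hammer [(0.71, [139.0, 111.0, 49.0, 34.0]), (0.2, [161.0, 138.0, 79.0, 50.0])]
jar [(0.59, [205.0, 218.0, 22.0, 21.0])]
mug [(0.82, [351.0, 272.0, 31.0, 35.0])]
top [[452.0, 0.0, 260.3], [0.0, 452.0, 194.2], [0.0, 0.0, 1.0]] [[-0.025, -1.0, -0.005, 0.02], [0.999, -0.025, 0.035, -0.555], [-0.035, -0.005, 0.999, -1.605], [0.0, 0.0, 0.0, 1.0]] ['mtx', 'world_to_cam', 'shot']
round_blank_center [(0.8, [190.0, 193.0, 17.0, 22.0]), (0.17, [89.0, 182.0, 27.0, 26.0])]
square_blank
[... 481 characters left out ...]
121.0, 13.0, 22.0])]
{'t': 1.0, 'q': array([-1.33151179e+00,  5.27496732e-01,  1.43269449e+00,  1.65003257e-05,
        1.18140736e+00, -1.78510082e-01]), 'qd': array([ 0.00123905,  0.00080248,  0.00012821,  0.0002493 ,  0.00026021,
       -0.00027138]), 'tau': array([-3.24569419e-04, -4.42331314e+01, -1.78423440e+01, -2.12437576e-04,
        8.04192259e-04,  2.46468147e-06]), 'tcp_pos': array([ 0.25361145, -0.57120939,  0.23131416]), 'tool_rot': array([ 9.78260837e-01,  2.07378243e-01,  7.53888034e-06, -3.19776464e-06]), 'force': array([-0.06551109,  0.86959081,  0.37959209]), 'ft_torque': array([-0.01560661,  0.00415462, -0.01299445]), 'gripper_force': 0.0, 'finger_gap': 1.000068767910488}
```

View pics/b.png

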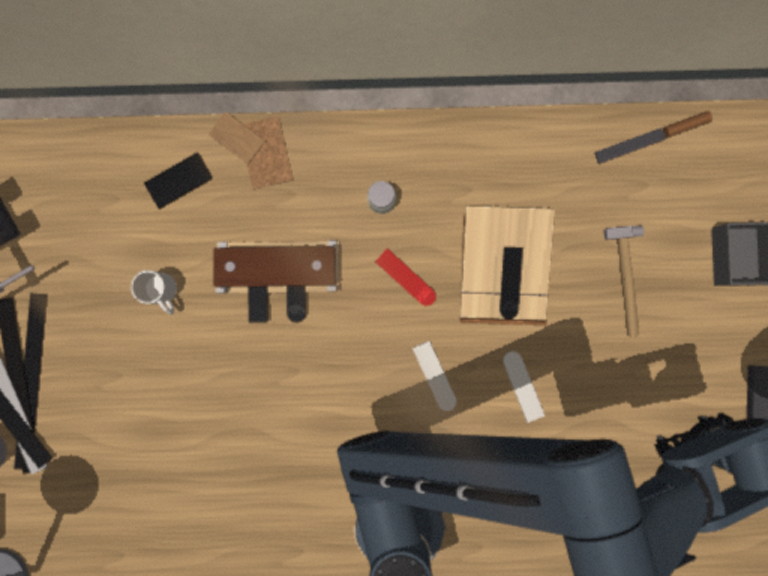

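View pics/a.png

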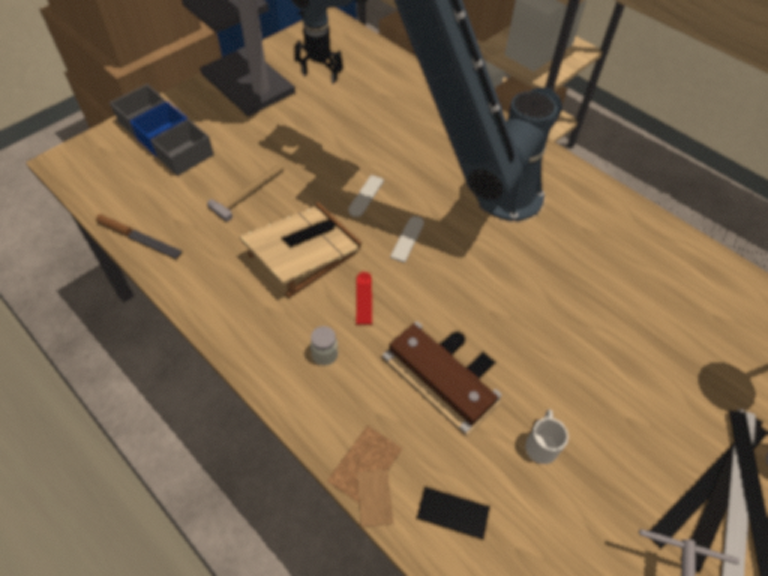

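In the top view (the viewed picture is 1.5x), the black candidates are:
- Right-hand blank under the bar at (297,303), with a round nose at the bottom. This fits round_blank.
- Left-hand blank at (258,305), with a square end. This one stays.
- Black blank on the rack at (511,283), which is the laid blank. The dark line is at about y=293.

The look-alikes are red at (406,278), white at (434,376) and (523,386), and loose black strips at far left. I'll confirm in a crop and measure.

```bash
python3 - <<'E'
from h import *
b=manip.snapshot("top")
save(b,"pics/c.png",(135,130,240,95),3.3)
def rect(m):
    c,_=cv2.findContours(m.astype(np.uint8),0,1);c=max(c,key=cv2.contourArea);return cv2.boxPoints(cv2.minAreaRect(c))
for q,z in(("bar_left",.063),("round_blank_center",.023),("square_blank_center",.023),("slope",.05),("laid_blank_center",.06)):
  for r in manip.silhouettes(b,q)[:4]:
    R=rect(r["pixels"]);print(q,round(r["conf"],2),np.round(R,1).tolist());print("   ",[np.round(onz(b,p,z)[:2],4).tolist() for p in R])
E
```

```text
bar_left 0.77 [[141.89999389648438, 165.0], [223.0, 163.8000030517578], [223.39999389648438, 190.0], [142.3000030517578, 191.3000030517578]]
    [[0.6655, 0.4138], [0.6627, 0.1324], [0.5716, 0.133], [0.5743, 0.4138]]
bar_left 0.64 [[332.29998779296875, 212.60000610351562], [334.8999938964844, 165.3000030517578], [348.29998779296875, 166.10000610351562], [345.70001220703125, 213.39999389648438]]
    [[0.4841, -0.2408], [0.6473, -0.2547], [0.6437, -0.3009], [0.4805, -0.2869]]
round_blank_center 0.72 [[191.0, 191.0], [203.0, 191.0], [203.0, 214.0], [191.0, 214.0]]
    [[0.5729, 0.2514], [0.5718, 0.2088], [0.4903, 0.2105], [0.4914, 0.253]]
square_blank_center 0.74 [[166.0, 191.0], [178.0, 191.0], [178.0, 215.0], [166.0, 215.0]]
    [[0.5751, 0.3402], [0.5741, 0.2976], [0.489, 0.2992], [0.4901, 0.3417]]
slope 0.71 [[306.20001220703125, 214.8000030517578], [310.5, 136.1999969482422], [368.8999938964844, 139.39999389648438], [364.6000061035156, 218.0]]
    [[0.4786, -0.152], [0.7528, -0.1747], [0.7364, -0.3783], [0.4626, -0.3544]]
laid_blank_center 0.9 [[274.5, 232.8000030517578], [286.1000
[... 269 characters left out ...]
5], [292.6000061035156, 197.3000030517578], [282.70001220703125, 207.60000610351562]]
    [[0.6223, 0.0455], [0.6574, 0.0104], [0.5406, -0.1056], [0.5057, -0.0705]]
laid_blank_center 0.65 [[332.20001220703125, 211.6999969482422], [335.3999938964844, 164.1999969482422], [348.79998779296875, 165.10000610351562], [345.6000061035156, 212.60000610351562]]
    [[0.4874, -0.2411], [0.6515, -0.257], [0.6472, -0.3034], [0.4832, -0.2872]]
laid_blank_center 0.57 [[333.29998779296875, 237.6999969482422], [345.20001220703125, 232.89999389648438], [362.6000061035156, 276.6000061035156], [350.70001220703125, 281.29998779296875]]
    [[0.3978, -0.242], [0.4131, -0.2834], [0.2622, -0.3386], [0.247, -0.2972]]
```

View pics/c.png

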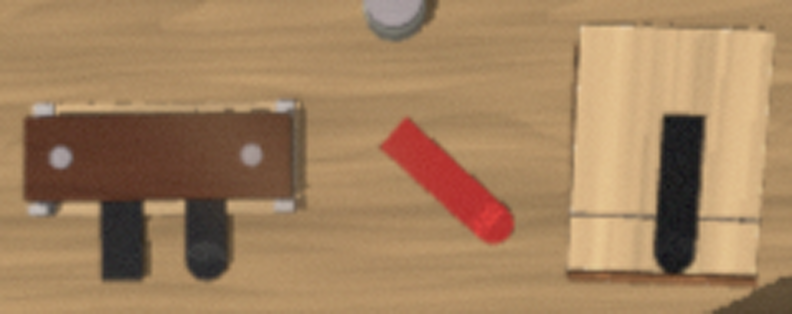

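The crop confirms it: the round-nosed blank is the right-hand one under the bar, at crop (207,240). The laid blank is the black one on the rack at crop (680,190), and the dark line runs from (570,214) to (760,220). Next I'll fit the stand and slope poses.

```bash
cat > fit.py <<'E'
from h import *
from scipy.optimize import least_squares
C=lambda p:np.array(p)/3.3+[135,130]
def slopeT(p):
    a=np.radians(14);c,s=np.cos(p[2]),np.sin(p[2])
    R=np.array([[c,-s,0],[s,c,0],[0,0,1]])@np.array([[np.cos(a),0,-np.sin(a)],[0,1,0],[np.sin(a),0,np.cos(a)]])
    return R,np.array([p[0],p[1],.03])
E
python3 - <<'E'
from fit import *
b=manip.snapshot("top")
M=lambda y:[(.26,.1,0),(.26,-.1,0),(.06,.1,0),(.06,-.1,0),(.17,y+.022,.008),(.17,y-.022,.008),(0,y,.008)]
O=[C(p) for p in[(580,26),(774,33),(570,214),(760,220),(664,115),(706,116),(674,273)]]
def f(p):
    R,o=slopeT(p);return np.concatenate([proj(b,R@np.array(m)+o)-q for m,q in zip(M(p[3]),O)])
r=least_squares(f,[.5,-.26,0,0]);print("slope",np.round(r.x,4),np.round(r.fun.reshape(-1,2),1).tolist())
R,o=slopeT(r.x);print("nose tgt",R@[.06,r.x[3],.012]+o,"grasp45",R@[.105,r.x[3],.012]+o,"centre",R@[.145,r.x[3],.012]+o)
Mb=[(.045,.14,.063),(.045,-.14,.063),(-.045,-.14,.063),(-.045,.14,.063)]
Ob=[C(p) for p in[(25,117),(293,109),(293,196),(25,203)]]
def g(p):
    c,s=np.cos(p[2]),np.sin(p[2]);T=lambda m:(p[0]+c*m[0]-s*m[1],p[1]+s*m[0]+c*m[1],m[2])
    e=[proj(b,T(m))-q for m,q in zip(Mb,Ob)]
    e+=[proj(b,T((-.045-.085,p[3],.023)))-C((207,280)),proj(b,T((-.13,p[3]+.09,.023)))-C((123,280))]
    return np.concatenate(e)
r=least_squares(g,[.62,.27,0,-.04]);print("bar",np.round(r.x,4),np.round(r.fun.reshape(-1,2),1).tolist())
p=r.x;c,s=np.cos(p[2]),np.sin(p[2])
for d in(.13,.085):print("pt",d,p[0]-c*d-s*p[3],p[1]-s*d+c*p[3])
E
```

```text
slope [ 0.4839 -0.2565 -0.0568 -0.0126] [[0.1, -0.3], [0.1, -0.7], [0.1, 0.1], [-0.2, 0.1], [-0.1, 0.1], [0.0, 0.2], [0.0, 0.5]]
nose tgt [ 0.53839016 -0.27224042  0.05615886] grasp45 [ 0.58198311 -0.27471821  0.06704535] centre [ 0.62073239 -0.27692068  0.07672222]
bar [ 6.190e-01  2.713e-01 -4.000e-04 -4.200e-02] [[0.0, -0.0], [-0.5, 0.4], [0.1, -0.1], [0.4, -0.2], [-0.0, -0.3], [0.0, 0.3]]
pt 0.13 0.48901018171250504 0.22934285257792444
pt 0.085 0.5340101778811306 0.22932428314916584
```

Call:
servo_tool(
  commands=[0,0,0,0,0,0.0166,0.5,0,0,0,0,0,0.0166,0.5,0,0,0,0,0,0.0166,0.5,0,0,0,0,0,0.0166,0.5,0.0255,-0.0727,0,0,0,0,0.5,0.0255,-0.0727,0,0,0,0,0.5,0.0255,-0.0727,0,0,0,0,0.5,0.0255,-0.0727,0,0,0,0,0.5,0.0255,-0.0727,0,0,0,0,0.5,0.0255,-0.0727,0,0,0,0,0.5,0.0255,-0.0727,0,0,0,0,0.5,0.0255,-0.0727,0,0,0,0,0.5],
  force=50,
)

```text
t: 2.35
tcp_pos: [0.3558, -0.2787, 0.2316]
tool_rot: [1.0, -0.0, 0.0, 0.0]
force: [1.1, 0.3, 0.5]
finger_gap: 0.749
gripper_force: 0.0
```

Call:
servo_tool(
  commands=[0.0255,-0.0727,0,0,0,0,0.5,0.0255,-0.0727,0,0,0,0,0.5,0.0255,-0.0727,0,0,0,0,0.5,0.0255,-0.0727,0,0,0,0,0.5,0.0255,-0.0727,0,0,0,0,0.5,0.0255,-0.0727,0,0,0,0,0.5,0.0255,-0.0727,0,0,0,0,0.5,0.0255,-0.0727,0,0,0,0,0.5,0.0255,-0.0727,0,0,0,0,0.5,0.0255,-0.0727,0,0,0,0,0.5,0.0255,-0.0727,0,0,0,0,0.5,0.0255,-0.0727,0,0,0,0,0.5],
)

```text
t: 3.35
tcp_pos: [0.5086, 0.158, 0.2316]
tool_rot: [1.0, 0.001, 0.0, 0.0]
force: [1.3, -0.4, 0.5]
finger_gap: 0.748
gripper_force: 0.0
```

Call:
servo_tool(
  commands=[0.0255,-0.0727,0,0,0,0,0.5,0.0255,-0.0727,0,0,0,0,0.5,0,0,0.06,0,0,0,0.5,0,0,0.06,0,0,0,0.5,0,0,0.06,0,0,0,0.5,0,0,0,0,0,0,0.5],
)

```text
t: 3.85
tcp_pos: [0.5294, 0.2281, 0.1359]
tool_rot: [1.0, 0.001, -0.006, 0.001]
force: [-0.1, -1.1, 0.1]
finger_gap: 0.747
gripper_force: 0.0
```

Call:
servo_tool(
  commands=[0.004,-0.002,0.05,0,0,0,0.5,0.004,0,0.05,0,0,0,0.5,0,0,0.05,0,0,0,0.5,0,0,0.03,0,0,0,0.5,0,0,0,0,0,0,0.5,0,0,0,0,0,0,0.5],
)

```text
t: 4.35
tcp_pos: [0.5381, 0.2296, 0.052]
tool_rot: [1.0, 0.0, 0.0, -0.0]
force: [-0.6, -0.0, 0.4]
finger_gap: 0.751
gripper_force: 0.0
```

```bash
python3 - <<'E'
from h import *
s=manip.sense();print(s["q"],s["tcp_pos"],s["tool_rot"],s["force"])
b=manip.snapshot("scene");save(b,"pics/d.png",(250,180,110,90),6)
E
```

```text
[2.12348667e-01 7.27894051e-01 1.66451528e+00 6.38747661e-05
 7.49079968e-01 1.78287613e+00] [0.53814154 0.22958651 0.0519601 ] [ 9.99999992e-01  1.11043245e-04  4.59366228e-05 -3.21459913e-05] [-0.64454333 -0.02062151  0.36277583]
```

View pics/d.png

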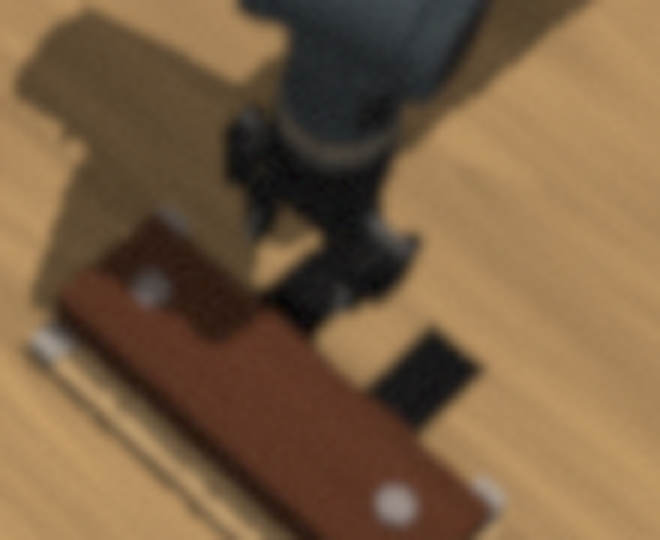

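The fingers stand either side of the round-nosed blank at about (300,290) in the crop. I'll lower and grip.

Call:
servo_tool(
  commands=[-0.008,0,0.035,0,0,0,0.5,0,0,0.035,0,0,0,0.5,0,0,0.014,0,0,0,0.5,0,0,0,0,0,0,0,0,0,0,0,0,0,-1,0,0,0,0,0,0,-1,0,0,0,0,0,0,-1,0,0,0,0,0,0,-1,0,0,0,0,0,0,-1,0,0,0,0,0,0,-1],
  force=50,
)

```text
t: 5.23
tcp_pos: [0.5344, 0.2299, 0.0106]
tool_rot: [1.0, 0.0, 0.001, -0.0]
force: [-0.8, -0.2, 6.3]
finger_gap: 0.496
gripper_force: 51.8
```

Call:
servo_tool(
  commands=[-0.01,0,0,0,0,0,-1,-0.015,0,0,0,0,0,-1,-0.015,0,0,0,0,0,-1,-0.015,0,0,0,0,0,-1],
)

```text
t: 5.57
tcp_pos: [0.5118, 0.2304, 0.0107]
tool_rot: [1.0, 0.0, 0.006, -0.001]
force: [7.3, -0.2, 0.1]
finger_gap: 0.495
gripper_force: 51.2
```

```bash
python3 - <<'E'
from h import *
b=manip.snapshot("top")
for q in ("bar_left","square_blank_center","round_blank_center"):print(q,[(round(r["conf"],2),np.round(r["box"],1).tolist()) for r in manip.look_for(b,q)[:2]])
save(b,"pics/e.png",(135,140,100,90),6)
E
```

```text
bar_left [(0.91, [141.7, 163.9, 81.3, 29.9]), (0.56, [88.7, 181.0, 27.9, 32.4])]
square_blank_center [(0.48, [166.9, 194.3, 10.0, 4.8])]
round_blank_center []
```

View pics/e.png

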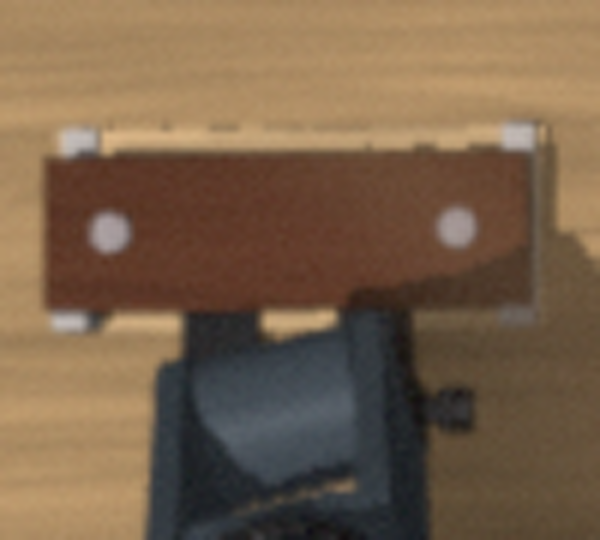

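The bar still lies square and the blank is sliding with about 7 N of drag. I'll keep pulling.

Call:
servo_tool(
  commands=[-0.017,0,0,0,0,0,-1,-0.017,0,0,0,0,0,-1,-0.017,0,0,0,0,0,-1,-0.017,0,0,0,0,0,-1,-0.017,0,0,0,0,0,-1,-0.017,0,0,0,0,0,-1,-0.017,0,0,0,0,0,-1,-0.017,0,0,0,0,0,-1,-0.017,0,0,0,0,0,-1,-0.017,0,0,0,0,0,-1,-0.017,0,0,0,0,0,-1,-0.017,0,0,0,0,0,-1],
)

```text
t: 6.77
tcp_pos: [0.4022, 0.2294, 0.0091]
tool_rot: [1.0, 0.0, -0.001, 0.0]
force: [-0.6, 0.5, -0.9]
finger_gap: 0.501
gripper_force: 51.2
```

Call:
servo_tool(
  commands=[0,0,0,0,0,0,-1,0,0,0,0,0,0,-1,0,0,-0.02,0,0,0,-1,0,0,-0.06,0,0,0,-1,0,0,-0.08,0,0,0,-1,0,0,-0.08,0,0,0,-1,0,0,-0.06,0,0,0,-1,0,0,0,0,0,0,-1,0,0,0,0,0,0,-1],
)

```text
t: 7.52
tcp_pos: [0.406, 0.23, 0.1619]
tool_rot: [1.0, 0.0, 0.003, -0.001]
force: [0.3, 0.3, -0.9]
finger_gap: 0.499
gripper_force: 51.3
```

```bash
python3 - <<'E'
from h import *
a=manip.snapshot("scene")
b=manip.snapshot("top")
for q in ("bar_left","square_blank_center"):print(q,[(round(r["conf"],2),np.round(r["box"],1).tolist()) for r in manip.look_for(b,q)[:2]])
A=cv2.resize(a["img"][130:290,230:400],None,fx=2.9,fy=3.5);B=cv2.resize(b["img"][140:300,135:255],None,fx=2.5,fy=3.5)
save({"img":np.hstack([A,B])},"pics/f.png")
E
```

```text
bar_left [(0.65, [140.8, 164.1, 84.5, 30.7]), (0.37, [247.9, 116.8, 12.7, 26.9])]
square_blank_center [(0.8, [166.4, 193.3, 13.6, 21.9])]
```

View pics/f.png

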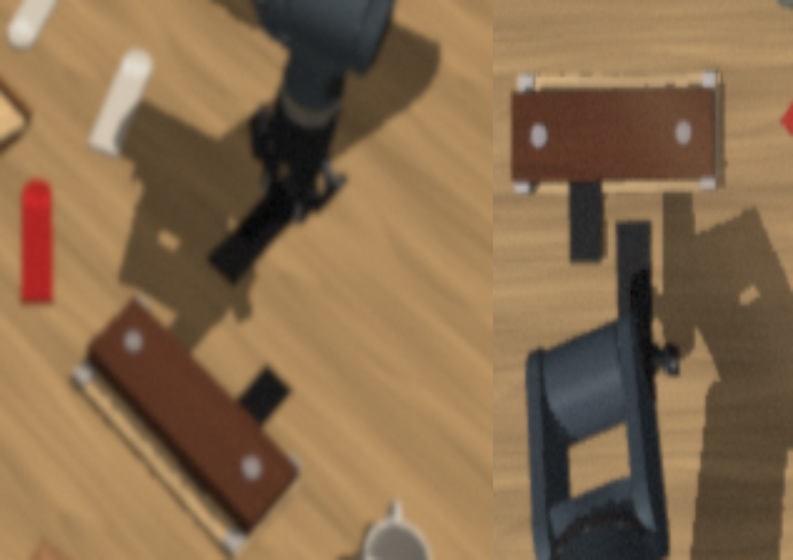

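```bash
python3 - <<'E'
from h import *
a=manip.snapshot("scene");b=manip.snapshot("top");s=manip.sense();print(s["tcp_pos"],s["tool_rot"])
def tri(pa,pb):
    c1,d1=ray(a,pa);c2,d2=ray(b,pb);k=np.linalg.lstsq(np.c_[d1,-d2],c2-c1,rcond=None)[0];x,y=c1+d1*k[0],c2+d2*k[1];return (x+y)/2,np.linalg.norm(x-y)
print("rear L,R",tri((302.4,204.3),(197.8,203.4)),tri((311,210.9),(184.6,203.4)))
t=s["tcp_pos"]
for z in(.015,):print("expect",proj(a,t+[.125,-.022,z]),proj(a,t+[.125,.022,z]),proj(b,t+[.125,-.022,z]),proj(b,t+[.125,.022,z]))
A=cv2.resize(a["img"][165:220,290:350],None,fx=10,fy=10,interpolation=cv2.INTER_CUBIC)
save({"img":A},"pics/g.png")
E
```

```text
[0.4032886  0.22927154 0.15803058] [ 9.99998669e-01  1.93699047e-04 -1.56350009e-03  4.24437968e-04]
rear L,R (array([0.52440547, 0.21005425, 0.1608788 ]), np.float64(0.004229064103373703)) (array([0.52573014, 0.25160221, 0.16567105]), np.float64(0.003167468973519389))
expect [300.87720168 202.56063739] [310.26942241 210.13321898] [197.59676324 202.54635376] [183.91248048 202.88901977]
```

View pics/g.png

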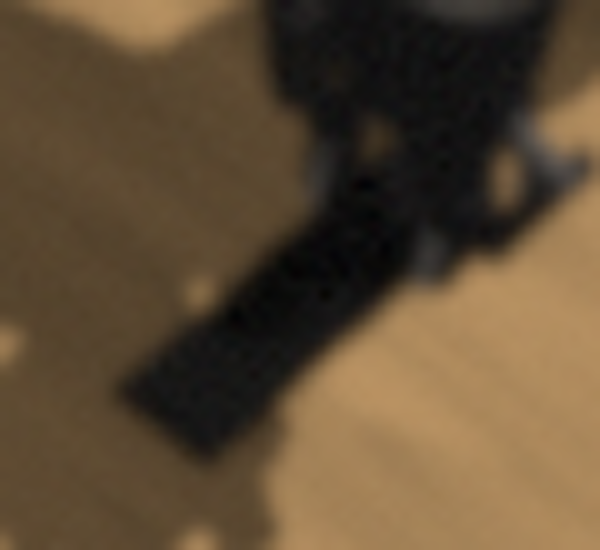

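The blank hangs straight in the grip, with its rear end at crop (165,425). It is about level, and the bar and square blank are in place. Now I'll carry it to the rack.

Call:
servo_tool(
  commands=[0.012,0.036,0,0,0,0,-1,0.0237,0.0719,0,0,0,0,-1,0.0237,0.0719,0,0,0,0,-1,0.0237,0.0719,0,0,0,0,-1,0.0237,0.0719,0,0,0,0,-1,0.0237,0.0719,0,0,0,0,-1,0.0237,0.0719,0,0,0,0,-1,0.0237,0.0719,0,0,0,0,-1,0.0237,0.0719,0,0,0,0,-1,0.0237,0.0719,0,0,0,0,-1,0.0237,0.0719,0,0,0,0,-1,0.0237,0.0719,0,0,0,0,-1],
)

```text
t: 8.82
tcp_pos: [0.5403, -0.1855, 0.1578]
tool_rot: [1.0, 0.0, -0.001, -0.001]
force: [-0.4, 1.0, -1.1]
finger_gap: 0.496
gripper_force: 51.2
```

Call:
servo_tool(
  commands=[0.0237,0.0719,0,0,0,0,-1,0.0237,0.0719,0,0,0,0,-1,0.012,0.036,0,0,0,0,-1,0,0,0,0,0,0.009,-1,0,0,0,0,0.013,0,-1,0,0,0,0,0.013,0,-1,0,0,0,0,0.013,0,-1,0,0,0,0,0,0,-1,0,0,0,0,0,0,-1,0,0,0,0,0,0,-1],
)

```text
t: 9.65
tcp_pos: [0.571, -0.2741, 0.1589]
tool_rot: [0.992, -0.028, 0.121, 0.003]
force: [-0.2, 0.4, 0.0]
finger_gap: 0.502
gripper_force: 51.2
```

```bash
cat > go.py <<'E'
from fit import *
from scipy.spatial.transform import Rotation as Ro
R,o=slopeT([.4839,-.2565,-.0568])
def rel(tx=.105,ty=-.0126,tz=.0035):
    s=manip.sense();p=np.array(s["tcp_pos"]);T=Ro.from_quat(s["tool_rot"]);
    print("in slope frame mm",np.round(1e3*R.T@(p-o),1),"share to target (tool axes)",np.round(T.inv().apply(R@[tx,ty,tz]+o-p)/.5,4))
    G=R@np.diag([1,-1,-1.]);print("turn share",np.round((T.inv()*Ro.from_matrix(G)).as_rotvec()/2/np.pi,4),"F",np.round(s["force"],1))
E
python3 - <<'E'
from go import *
rel(tz=.035)
a=manip.snapshot("scene");b=manip.snapshot("top")
A=cv2.resize(a["img"][115:205,155:275],None,fx=3.3,fy=5);B=cv2.resize(b["img"][120:230,295:385],None,fx=4.4,fy=4.1)
save({"img":np.hstack([A[:450],B[:450]])},"pics/i.png")
E
```

```text
in slope frame mm [116.5 -12.6 103.8] share to target (tool axes) [-0.0229  0.      0.1376]
turn share [-0.      0.0001  0.0001] F [-0.2  0.4  0. ]
```

View pics/i.png

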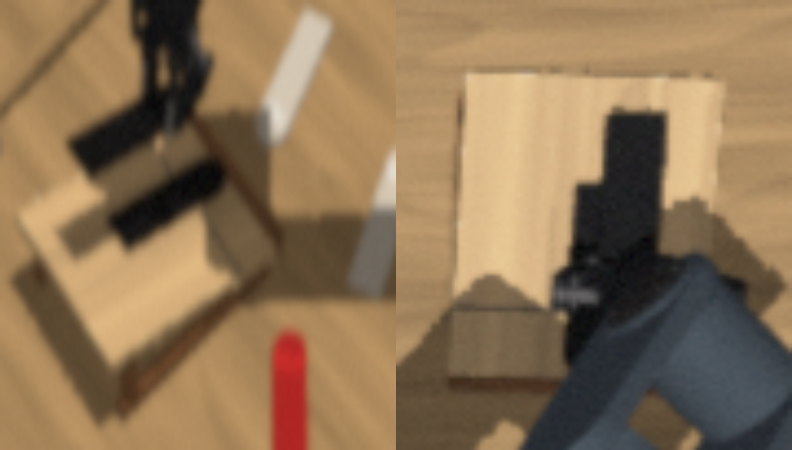

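The blank is aligned above the laid one, and the sideways offset in the top view is parallax. I'll lower to a hover.

Call:
servo_tool(
  commands=[-0.008,0,0.03,0,0,0,-1,-0.008,0,0.05,0,0,0,-1,-0.007,0,0.05,0,0,0,-1,0,0,0.03,0,0,0,-1,0,0,0.008,0,0,0,-1,0,0,0,0,0,0,-1,0,0,0,0,0,0,-1],
)

```text
t: 10.33
tcp_pos: [0.5806, -0.2744, 0.0755]
tool_rot: [0.992, -0.027, 0.123, 0.004]
force: [-0.0, 0.2, -0.1]
finger_gap: 0.499
gripper_force: 51.2
```

```bash
python3 - <<'E'
from go import *
rel(tz=.0055)
a=manip.snapshot("scene");b=manip.snapshot("top")
# expected rear-edge corners of blank top and laid blank
s=manip.sense();L=R.T@(np.array(s["tcp_pos"])-o)
E=[R@np.array([L[0]+.125,L[1]+d,L[2]+.0085+.004])+o for d in(.022,-.022)]
H=[]
for im,(x,y,w,h),f in((a,(165,115,80,75),5),(b,(305,135,66,75),6)):
    I=im["img"].copy();I=cv2.resize(I[y:y+h,x:x+w],None,fx=f,fy=f,interpolation=cv2.INTER_CUBIC)
    for e in E:
        u=(proj(im,e)-[x-.5,y-.5])*f;cv2.circle(I,tuple(int(v) for v in u),4,(0,255,0),1)
    H.append(cv2.resize(I,(400,450)))
save({"img":np.hstack(H)},"pics/j.png")
E
```

```text
in slope frame mm [105.7 -12.4  20.5] share to target (tool axes) [-0.0015  0.0004  0.0301]
turn share [ 0.0001 -0.0003  0.0003] F [-0.   0.2 -0.1]
```

View pics/j.png

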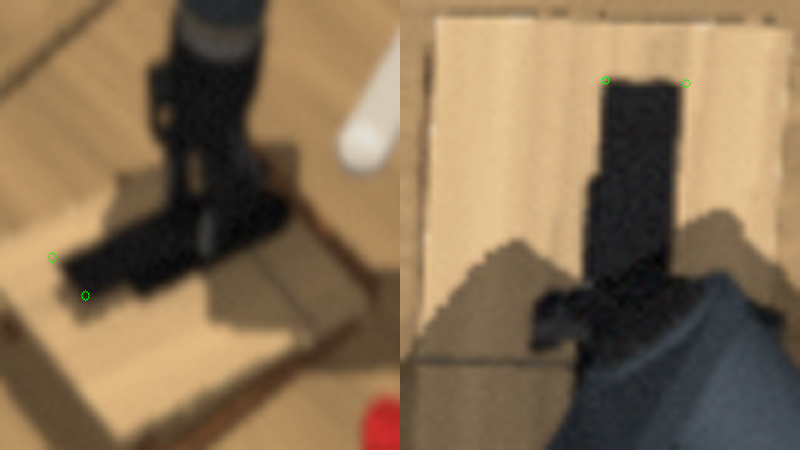

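The green marks show the predicted rear corners. The blank sits within about 1 px of them, perhaps 2–3 mm down-slope. I'll shift it 2 mm up and lower it.

Call:
servo_tool(
  commands=[0.0025,0,0.01,0,0,0,-1,0,0,0.01,0,0,0,-1,0,0,0.008,0,0,0,-1,0,0,0.002,0,0,0,-1,0,0,0,0,0,0,-1],
)

```text
t: 10.85
tcp_pos: [0.5848, -0.2746, 0.0615]
tool_rot: [0.992, -0.028, 0.123, 0.004]
force: [-0.6, -0.2, 4.0]
finger_gap: 0.498
gripper_force: 54.0
```

```bash
python3 -c "
from go import *
rel(tx=.107)"
```

```text
in slope frame mm [106.3 -12.4   5.9] share to target (tool axes) [0.0014 0.0004 0.0048]
turn share [ 0.     -0.0002  0.0001] F [-0.6 -0.2  4. ]
```

Contact at about 4 N. Releasing now.

Call:
servo_tool(
  commands=[0,0,0.001,0,0,0,0.05,0,0,0,0,0,0,0.15,0,0,0,0,0,0,0.3,0,0,0,0,0,0,0.4,0,0,0,0,0,0,0.4,0,0,0,0,0,0,0.4],
)

```text
t: 11.35
tcp_pos: [0.5846, -0.2743, 0.06]
tool_rot: [0.992, -0.028, 0.122, 0.003]
force: [0.1, 0.9, -0.6]
finger_gap: 0.704
gripper_force: 0.0
```

Call:
servo_tool(
  commands=[0,0,-0.02,0,0,0,0.4,0,0,-0.05,0,0,0,0.4,0,0,-0.08,0,0,0,0.4,0,0,-0.08,0,0,0,0.4,-0.08,0,-0.02,0,0,0,0.4,-0.08,0,-0.02,0,0,0,0.4,-0.08,0,0,0,0,0,0.4,-0.08,0,0,0,0,0,0.4,0,0,0,0,0,0,0.4],
)

```text
t: 12.1
tcp_pos: [0.3897, -0.2589, 0.1509]
tool_rot: [0.993, -0.03, 0.119, -0.001]
force: [-0.2, 1.3, 0.0]
finger_gap: 0.698
gripper_force: 0.0
```

```bash
python3 - <<'E'
from go import *
print(manip.sense()["tcp_pos"])
a=manip.snapshot("scene");b=manip.snapshot("top")
y=-.0126
E=[(.23,y+.022,.016),(.23,y-.022,.016),(.06,y,.016),(.06,.1,0),(.06,-.1,0)]
H=[]
for im,(x,yy,w,h),f in((a,(165,115,80,75),5),(b,(305,135,66,90),6)):
    I=cv2.resize(im["img"][yy:yy+h,x:x+w],None,fx=f,fy=f,interpolation=cv2.INTER_CUBIC)
    for e in E:
        u=(proj(im,R@np.array(e)+o)-[x-.5,yy-.5])*f;cv2.circle(I,tuple(int(v) for v in u),4,(0,255,0),1)
    J=np.zeros((540,400,3),np.uint8);J[:I.shape[0],:I.shape[1]]=I[:540,:400];H.append(J)
save({"img":np.hstack(H)},"pics/k.png")
for q in ("bar_left","square_blank_center"):print(q,[(round(r["conf"],2),np.round(r["box"],1).tolist()) for r in manip.look_for(b,q)[:2]])
E
```

```text
[ 0.38971449 -0.25888524  0.15094791]
bar_left [(0.85, [142.1, 164.2, 83.4, 28.7])]
square_blank_center [(0.71, [166.9, 193.7, 12.6, 19.0])]
```

View pics/k.png

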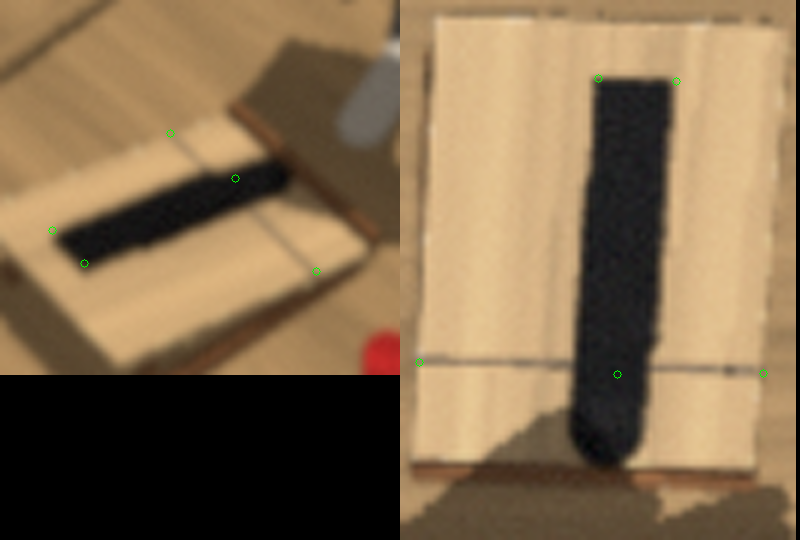

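In the top view the rear corners of the laid-on blank, at (635,80), match the prediction for the tip at the line. It is sideways-aligned, and the lower blank's nose is still at the lip at (605,467). The bar and square blank are in place, so I'm handing it in.

```bash
python3 -c "
from h import *
print(manip.sign_off())"
```

```text
the job is handed in; nothing more can be done
None
```

The round-nosed blank is drawn out and laid on the rack blank, nose down the slope with its tip at the dark line to within about 3 mm by camera; the bar, square blank and lower blank show no visible shift. The job is handed in, but the hand-in returned no verdict.

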